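# Inspect a relay under a hand loupe at the gauge height

### The job

First slide the blue-framed clear dust guard along its track, all the way to its stop, so that the circuit board is uncovered. Then pick up the red-handled loupe and hold it level and still with its lens centred over the orange relay, the lens at the same height as the tip of the yellow pointer on the gauge post; finish while still holding it there, in the gripper alone. Do not touch the relay or the pointer, and leave the tub, the screwdriver and the adapter where they are.

Things in the scene. Friction and masses are not known exactly. Their poses are not given: they have to be found in the camera images.
- jig: Fixed inspection jig on the bench, turned up to 0.25 rad. Its grey base plate is 180 (its x, from -75 to +105) x 300 (its y) x 16 mm thick; the origin is on the bench, its z is up, its y runs along the guard's track. A green circuit board (100 x 110 mm, top 20 mm above the bench) is centred at x 0, y -75 mm. A gauge post (10 mm thick, top 116 mm above the bench) stands at x +92, y -75 mm. Two low rails (to 21 mm above the bench) run along y at x -64 and +64 mm.
- guard (a joint): Travel of the sliding dust guard in m: 0 = fully over the circuit board (guard centre at the jig's y -75 mm), 0.150 = fully open at its stop (centre at the jig's y +75 mm). It moves along the jig's +y as the value grows. About 1.5 N of friction; it stays where it is left.
- guard_fin (a point): Centre of the blue fin on top of the guard, the handle: 60 (jig x) x 14 (jig y) x 30 mm high, its centre 113 mm and its top 128 mm above the bench. The guard is a clear bottomless hood 124 x 124 mm in plan with blue edges, flat top 98 mm above the bench, centred under the fin. The point's axes are the jig's.
- relay_top (a point): Centre of the top face of the orange relay on the circuit board, 20 x 16 mm, 12 mm tall, its top 32 mm above the bench. Fixed; its place on the board changes. Under the guard at first.
- pointer_tip (a point): Tip of the yellow pointer that marks the focal height, fixed on the gauge post beside the board. The pointer (16 mm long, 4 mm thick, then a collar of 22 mm diameter and 12 mm height round the post) starts at the tip and runs along the jig's +x. Its height above the bench varies from 72 to 96 mm: the height of this point is the height at which the lens centre is to be held.
- loupe_lens (a point): Centre of the loupe's lens, midway through its thickness: black ring 60 mm outside diameter, 14 mm thick, 7 mm above the bench as it lies. The axes are the loupe's: z is the lens axis (up as it lies, and to be kept vertical), x points from the handle to the lens. Ring underside and handle underside are level.
- loupe_grip (a point): Place to grip the loupe, close to its centre of mass: on the red handle, 80 mm from the lens centre along the loupe's -x, at half the handle's height (11 mm above the bench as it lies, 4 mm above the level of the lens centre). The handle is 90 long (from 25 mm on the lens side of this point to 65 mm beyond it), 20 wide, 22 mm high. A thinner steel neck joins it to the ring. The loupe lies flat, loose, 75 to 145 g.
- tub: Bystander: open white plastic tub 85 x 125 x 45 mm high; origin under its centre.
- driver: Bystander: screwdriver with a green handle, 170 mm long, lying on the bench; its x runs along it towards the tip.
- adapter: Bystander: brass coaxial adapter standing upright, 28 mm diameter, 42 mm tall; origin under its centre.
Not all that is in view belongs to the job. Of the things like the part that bears loupe_lens, leave any that is pink or turquoise; of the rest the smaller one is meant.

How it is judged (in metres and radians):
On the way, in this order (a step that is already met when the one before it is completed fails the run):
1. the dust guard is slid fully open (value of joint guard above 0.138 m), for 0.2 s.
2. the loupe is lifted off the bench in the gripper (height (world z) of loupe_lens above 0.04 m and contact force between loupe and the fingers above 0.5 N), for 0.2 s.
At the end, for the whole second after the job is handed in: The guard is open to within 12 mm of its stop; the loupe is held by the gripper alone, still, its lens centre within 10 mm sideways of the relay's centre and within 6 mm of the pointer tip's height, its lens axis within 0.12 rad (7 degrees) of vertical; all of this lasts through the last second (value of joint guard above 0.138 m and z of loupe_lens in the frame of pointer_tip between -0.006 and 0.006 m and horizontal distance between loupe_lens and relay_top below 0.01 m and angle between loupe_lens's own z axis and vertical below 0.12 rad and linear speed of loupe below 0.02 m/s and angular speed of loupe below 0.2 rad/s and contact force between loupe and the fingers above 0.5 N and contact force between loupe and jig below 0.05 N and contact force between loupe and relay below 0.05 N and contact force between loupe and pointer below 0.05 N and contact force between loupe and tub below 0.05 N and contact force between loupe and driver below 0.05 N and contact force between loupe and adapter below 0.05 N); the arm keeps its last pose, push and grip.
It fails at once if the relay is touched with more than 1 N (contact force between relay and anything else above 1 N).
It fails at once if the pointer is touched with more than 1 N (contact force between pointer and anything else above 1 N).
It fails at once if the white tub is moved more than 20 mm (distance of tub from where it was at the start of the episode above 0.02 m).
It fails at once if the screwdriver is moved more than 20 mm (distance of driver from where it was at the start of the episode above 0.02 m).
It fails at once if the brass adapter is moved more than 20 mm (distance of adapter from where it was at the start of the episode above 0.02 m).
It also fails if it takes over 64 s, if anything falls off the work surface, if the arm or the gripper's body presses on something with over 40 N, if the wrist force passes 120 N, or if a joint passes its speed limit or range.

### The arm

A 6-joint arm with a two-finger parallel gripper is mounted at the origin on the work surface. World frame = base frame: x ahead of the robot, y to its left, z up, the work surface at z = 0. Lengths are in mm, angles in rad, forces in N, time in s.
With the tool pointing down it reaches from about 300 to 775 mm from the base axis. Payload 14.6 kg.
Tool frame: the origin (TCP) lies between the finger pads; the fingertips stand 8 mm ahead of it and the grasp point (between the pads) lies 11 mm behind it; z points along the fingers, y is the direction in which the jaws open and shut (so a half turn about z gives the same grasp; the last joint's range is limited). The gripper opens to 94 mm and grips with 3 to 60 N. Pads are 16 mm wide; open, the fingers measure 119 mm over their backs; the gripper's body (75 mm by 177 mm) begins 78 mm behind the grasp point.
Start: joints at [1.075, 0.3, 1.521, -0, 1.321, -0.067], TCP at [228.675, 500.197, 213.446] pointing down, gripper open.
Joint ranges: [-3.03, 3.03], [-0.79, 2.21], [0.23, 2.52], [-1.04, 4.18], [0, 3.07], [-2.55, 2.55]. Speed limits (rad/s): [2.22, 2.22, 2.57, 3.14, 3.14, 3.14].

### API

Orientations are given as [roll, pitch, yaw] about the fixed x, y, z axes, in that order (R = Rz(yaw) Ry(pitch) Rx(roll)).
In Python, from cell import manip, cams, models gives the robot as it stands. The module is installed in compiled form; this text tells all that it offers.
- The arm moves only by the shell command python3 -m pendant 'ROWS' [OPENING] [FORCE]. ROWS is JSON, a list that holds one entry, the list of rows, each a list of 4 numbers: the shift along the tool's x, y, z in cm, then the turn about the tool's z in rad. In form: [[[x, y, z, roll], ...]]. A call has 1 to 5 rows; each row is the pose to reach, as a shift and turn from the pose commanded when the call began, along the tool's axes at that moment; what a row does not reach only later rows make up. A row lasts 1/10 s, in which the tool goes at most 50 mm and 8.59 degrees, less where a joint would pass 70% of its speed; a pose out of reach is approached as far as the arm can. A call with a gripper value outside its range is refused whole. OPENING is the opening, from -1 (shut) to 1 (fully open), so that 0 is half open, set as the call begins (- or left out, the last holds). The fingers move at their own pace and stop on an object; FORCE is the grip in N (left out, the last holds). Time passes only in rows, so rows that repeat a pose let the fingers close. It gives the time, the measured TCP pose, the force and the opening at its end, in the units of the state.
- manip.read_state(): the state, without advancing time (a new reading comes with each control period).
- cams.camera(name): name is "side" or "top" or "wrist"; returns a dict with "frame" (384x512x3 uint8, red, green, blue), "K" (3x3 intrinsics, pixels), "D" ([k1, k2, p1, p2, k3] as OpenCV has them; the pictures are not rectified), "pose" (4x4, takes a point from camera to world coordinates). Camera axes: x right, y down, z forward; pixel columns grow to the right and rows downward; lengths in mm; the calibration is good to about 2 mm. A picture is of the moment at which its call begins. There is no depth.
- manip.sign_off(): hands the job in, once; it reports no verdict.
Trained networks look in the newest picture that a camera, given by its name, has taken for a name from the list of things; names that differ only in an ending like _2 or _b are one class to them, and where a whole thing is asked for, a point or a joint stands for the part that bears it (a point fixed in the world has none). Each returns a list of dicts, best first, with "score" (0 to 1); they miss things now and then, are a little off and sometimes report something else, mostly with a low value. They report only what shows in the picture. A call takes as long as a camera call. They do not tell look-alikes from the thing itself.
- models.regions_of(camera, name): "pixels" (384x512 bool, what is visible of it) and "point" ([column, row] in pixels, amid what is visible of it).
The state is a dict: "clock": time; "joints": joint angles; "qd": joint speeds; "effort": joint torques, N m; "eef_pos": TCP position; "eef_rot": TCP orientation; "wrist_force": force on the tool from outside, world axes, zero at the start; "moment": the same for the moment, N m; "finger_gap": finger opening in mm.
Only numpy, scipy, OpenCV 4.12 (cv2) and the standard library are available. Lean on these libraries where they do the work, as an engineer would, in place of code of your own. Each camera call takes 0.05 s, during which the arm holds its last target.

## Working session

There is one attempt and no reset: what is moved stays moved. The work goes in short steps, Python scripts to look and compute and a shell command to move; the robot and the scene stay as the last step left them, time stands still between calls to the robot, and variables do not carry over. Pictures are saved under pics/ and viewed, and the job is handed in when it is done.

```bash
mkdir -p pics; cat > h.py <<'E'
import numpy as np, cv2
from cell import manip, cams, models
def shot(n,f):
    c=cams.camera(n); cv2.imwrite('pics/'+f,c['frame'][:,:,::-1]); return c
def ray(c,p):
    u=cv2.undistortPoints(np.array([[p]],float),np.array(c['K']),np.array(c['D'],float))[0,0]
    P=np.array(c['pose']); d=P[:3,:3]@[u[0],u[1],1]; return P[:3,3],d
def atz(c,p,z):
    o,d=ray(c,p); return o+d*(z-o[2])/d[2]
def proj(c,X):
    P=np.linalg.inv(np.array(c['pose'])); 
    r=cv2.Rodrigues(P[:3,:3])[0]
    return cv2.projectPoints(np.array(X,float).reshape(-1,1,3),r,P[:3,3],np.array(c['K']),np.array(c['D'],float))[0][:,0]
def tri(l):
    A=np.zeros((3,3));b=np.zeros(3)
    for o,d in l:
        d=d/np.linalg.norm(d);M=np.eye(3)-np.outer(d,d);A+=M;b+=M@o
    return np.linalg.solve(A,b)
E
python3 - <<'E'
from h import *
print(manip.read_state())
for n in ["side","top","wrist"]:
    c=shot(n,n+'0.png'); print(n,np.round(c['pose'],2).tolist())
    for k in ["jig","guard","guard_fin","relay_top","pointer_tip","loupe_lens","loupe_grip","tub","driver","adapter"]:
        try: print(k,[(round(r['score'],2),np.round(r['point']).tolist(),int(r['pixels'].sum())) for r in models.regions_of(n,k)])
        except Exception as e: print(k,e)
E
```

```text
{'clock': 0.0, 'joints': array([ 1.07538254e+00,  3.00492085e-01,  1.52159278e+00,  3.02952672e-05,
        1.32069771e+00, -6.66126877e-02]), 'qd': array([ 7.49135354e-05,  8.21063165e-05, -1.98059054e-03,  5.93365422e-04,
        2.14584205e-03,  3.44963029e-04]), 'effort': array([-7.33244851e-04, -5.31812918e+01, -3.52722323e+01,  7.07701268e-02,
        2.44856853e-02, -1.41436362e-04]), 'eef_pos': array([228.5585664 , 499.97746309, 212.86986838]), 'eef_rot': array([-3.14040732e+00, -1.08483976e-04,  2.71278397e+00]), 'wrist_force': array([ 0.06064771, -0.77809704, -0.16306848]), 'moment': array([-0.00674004,  0.02010696, -0.00096702]), 'finger_gap': 93.97874445348863}
side [[0.94, -0.19, 0.28, 116.95], [-0.34, -0.56, 0.76, -1155.15], [0.01, -0.81, -0.59, 943.09], [0.0, 0.0, 0.0, 1.0]]
jig [(0.59, [272.0, 206.0], 3536)]
guard [(0.57, [271.0, 200.0], 2053)]
guard_fin [(0.82, [269.0, 202.0], 2065)]
relay_top []
pointer_tip [(0.43, [304.0, 196.0], 26)]
loupe_lens [(0.82, [371.0, 302.0], 1633), (0.73, [204.0, 252.0], 592), (0.7, [262.0, 283.0], 705), (0.61, [242.0, 345.0], 1929)]
lou
[... 474 characters left out ...]
8.0, 192.0], 2171), (0.42, [250.0, 182.0], 6332)]
relay_top []
pointer_tip []
loupe_lens [(0.94, [402.0, 160.0], 1189), (0.88, [348.0, 224.0], 620), (0.86, [417.0, 277.0], 1181), (0.64, [293.0, 273.0], 621)]
loupe_grip [(0.77, [401.0, 162.0], 1093), (0.72, [292.0, 271.0], 665), (0.63, [414.0, 274.0], 1144), (0.56, [349.0, 220.0], 622)]
tub [(0.9, [107.0, 200.0], 1324)]
driver [(0.56, [226.0, 272.0], 226)]
adapter [(0.52, [348.0, 137.0], 87)]
wrist [[0.41, 0.88, 0.25, 157.19], [0.91, -0.4, -0.11, 533.21], [0.0, 0.27, -0.96, 385.11], [0.0, 0.0, 0.0, 1.0]]
jig []
guard []
guard_fin []
relay_top []
pointer_tip []
loupe_lens []
loupe_grip []
tub [(0.91, [280.0, 338.0], 2418)]
driver []
adapter []
```

View pics/side0.png

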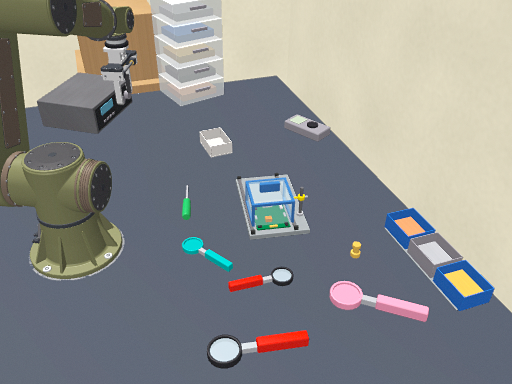

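View pics/top0.png

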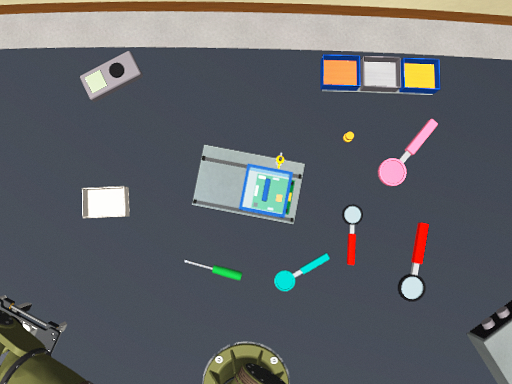

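```bash
python3 - <<'E'
import cv2
t=cv2.imread('pics/top0.png')
cv2.imwrite('pics/top0c.png',cv2.resize(t[120:320,190:450],None,fx=3,fy=3,interpolation=2))
t=cv2.imread('pics/side0.png')
cv2.imwrite('pics/side0c.png',cv2.resize(t[130:330,180:440],None,fx=3,fy=3,interpolation=2))
E
```

```text
(no output)
```

View pics/top0c.png

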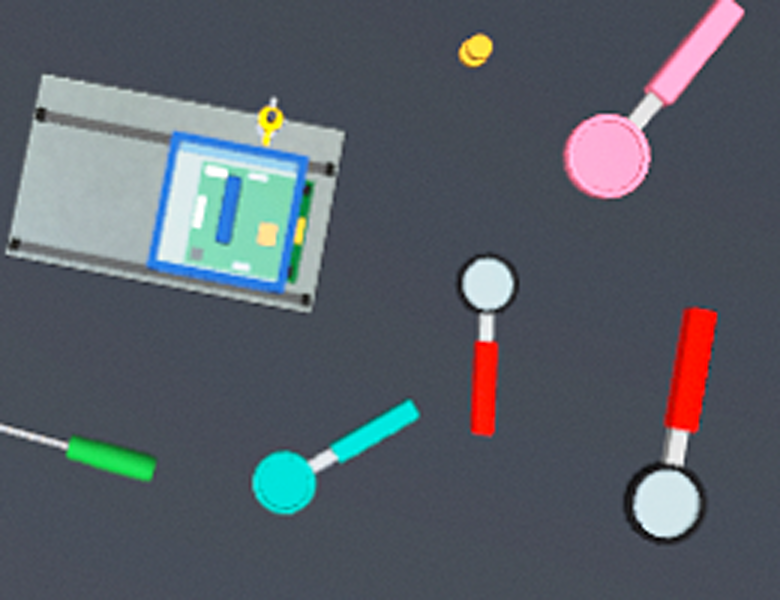

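View pics/side0c.png

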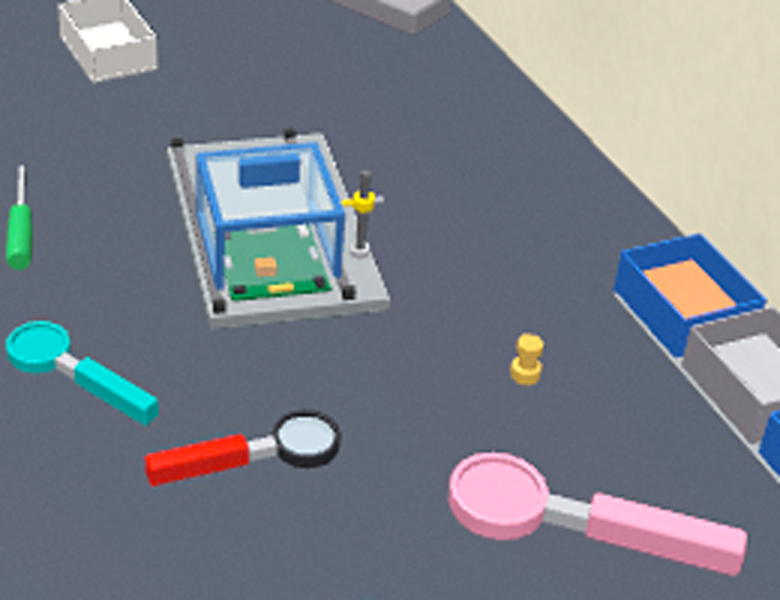

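```bash
python3 - <<'E'
from h import *
c=cams.camera('top'); s=cams.camera('side')
T=lambda u,v:(190+u/3-1/3,120+v/3-1/3)
S=lambda u,v:(180+u/3-1/3,130+v/3-1/3)
# base plate corners z=16
pc=np.array([atz(c,T(*p),16)[:2] for p in [(42,74),(345,130),(311,312),(6,254)]])
loc=np.array([[105,150],[105,-150],[-75,-150],[-75,150]],float)
a=loc-loc.mean(0);b=pc-pc.mean(0)
yaw=np.arctan2((a[:,0]*b[:,1]-a[:,1]*b[:,0]).sum(),(a*b).sum()); R=np.array([[np.cos(yaw),-np.sin(yaw)],[np.sin(yaw),np.cos(yaw)]])
org=pc.mean(0)-R@loc.mean(0); print('yaw',yaw,'org',org,'res',(pc-(loc@R.T+org)).round(1).tolist())
pc2=np.array([atz(s,S(*p),16)[:2] for p in [(320,133),(388,302),(212,325),(168,148)]]);print('side corners',pc2.round(0).tolist(), (loc@R.T+org).round(0).tolist())
inv=lambda p:(R.T@(np.array(p)[:2]-org)).round(1)
r1=atz(c,T(267,234),32);r2=atz(s,S(266,261),32);print('relay',r1.round(1),r2.round(1),inv(r1),inv(r2))
p=tri([ray(c,T(266,144)),ray(s,S(343,203))]);print('ptip',p.round(1),inv(p))
p=tri([ray(c,T(268,118)),ray(s,S(364,202))]);print('collar',p.round(1),inv(p))
f1=atz(c,T(230,208),128);f2=atz(s,S(269,171),113);print('fin',f1.round(1),f2.round(1),inv(f1),inv(f2), 'expected',(R@[0,-75]+org).round(1))
l=atz(c,T(488,283),14);l2=atz(s,S(307,438),14);print('lens',l.round(1),l2.round(1))
h=atz(c,T(487,342),22);h2=atz(c,T(483,435),22);print('handle',h.round(1),h2.round(1), np.linalg.norm((h-h2)[:2]))
for k,n in ((c,'t'),(s,'s')):
  print(n,proj(k,[[*(R@[0,-75]+org),128]]))
for q,z in [((476,48),42)]: print('adapter',atz(c,T(*q),z).round(0))
print('tub',atz(c,(106,201),45).round(0),'drv',[atz(c,q,10).round(0) for q in [(242,277),(185,261)]])
E
```

```text
yaw -0.16786119895026014 org [570.49294413   7.76497197] res [[-1.2, -0.5], [-0.2, 0.3], [0.6, 0.8], [0.8, -0.6]]
side corners [[696.0, 139.0], [644.0, -161.0], [470.0, -137.0], [523.0, 166.0]] [[699.0, 138.0], [649.0, -158.0], [471.0, -128.0], [522.0, 168.0]]
relay [545.4 -82.5  32. ] [546.7 -80.5  32. ] [ -9.6 -93.2] [ -8.7 -91. ]
ptip [626.5 -78.3  82.9] [ 69.6 -75.5]
collar [650.1 -79.6  79.5] [ 93.  -72.8]
fin [562.2 -44.9 128. ] [562.  -43.2 113. ] [  0.6 -53.3] [  0.2 -51.6] expected [558.  -66.2]
lens [ 502.9 -298.5   14. ] [ 500.4 -305.8   14. ]
handle [ 446.  -296.4   22. ] [ 356.9 -293.5   22. ] 89.1639777209962
t [[274.34918838 190.74768962]]
s [[270.97600081 186.9559021 ]]
adapter [ 727. -280.   42.]
tub [526. 409.  45.] drv [array([316.,  18.,  10.]), array([359., 184.,  10.])]
```

Meant loupe: four candidates in top view – pink (393,172), turquoise (285,281), large red (412,288), small red (352,215). The pink and turquoise ones are excluded, and the smaller of the two red ones, lens at (352,215), is meant. The enlarged crop confirms it (handle 89 mm long, against 90 expected). The guard already stands about 22 mm open, with its fin at jig y≈-52. The relay is at about jig (-9,-92) and the pointer tip at z≈83.

```bash
cat > go.py <<'E'
import sys
from h import *
# target x y z yaw -> tool shift cm and roll
def go(x,y,z,yaw):
    s=manip.read_state(); from scipy.spatial.transform import Rotation as Ro
    R=Ro.from_euler('xyz',s['eef_rot']).as_matrix()
    d=R.T@(np.array([x,y,z])-s['eef_pos'])/10
    r=-((yaw-s['eef_rot'][2]+np.pi)%(2*np.pi)-np.pi)
    print('shift',d.round(2),'roll',round(r,3),'pos',s['eef_pos'].round(1),s['eef_rot'].round(3),'F',s['wrist_force'].round(1),'gap',round(s['finger_gap'],1),'t',s['clock'],'q',s['joints'].round(2))
go(*map(float,sys.argv[1:5]))
E
python3 go.py 562 -44 210 2.974
```

```text
shift [-52.94 -35.63   0.34] roll -0.261 pos [228.7 500.2 213.4] [-3.142 -0.     2.713] F [ 0.  -0.1  0.7] gap 93.9 t 1.75 q [ 1.08  0.3   1.52  0.    1.32 -0.07]
```

```bash
python3 -m pendant '[[[-4,-2.7,0,-0.06],[-8,-5.4,0,-0.12],[-12,-8.1,0,-0.18],[-16,-10.8,0,-0.24],[-20,-13.5,0,-0.26]]]' 0 30; python3 go.py 562 -44 210 2.974
```

```text
clock: 2.25
eef_pos: [355.0, 292.6, 213.6]
eef_rot: [3.141, 0.0, 2.975]
wrist_force: [0.9, -0.4, 0.3]
finger_gap: 57.7
shift [-25.98 -29.77   0.36] roll 0.001 pos [355.  292.6 213.6] [3.141 0.    2.975] F [ 0.9 -0.4  0.3] gap 57.7 t 2.25 q [ 0.61  0.1   1.76 -0.    1.28 -0.8 ]
```

```bash
python3 -m pendant '[[[-3,-3.4,0,0],[-6,-6.8,0,0],[-9,-10.2,0,0],[-12,-13.6,0,0],[-15,-17,0,0]]]'; python3 -m pendant '[[[-3,-3.4,0,0],[-6,-6.8,0,0],[-9,-10.2,0,0],[-10,-12,0,0],[-10,-12,0,0]]]'; python3 go.py 562 -44 210 2.974
python3 - <<'E'
from h import *
for n in ["side","top","wrist"]: shot(n,n+'1.png')
E
```

```text
clock: 2.75
eef_pos: [474.5, 99.7, 213.7]
eef_rot: [3.141, 0.0, 2.973]
wrist_force: [-0.1, 0.5, 0.2]
finger_gap: 46.9
clock: 3.25
eef_pos: [552.7, -35.9, 212.9]
eef_rot: [-3.141, -0.001, 2.97]
wrist_force: [-0.4, 0.6, 0.2]
finger_gap: 47.1
shift [-1.06 -0.64  0.29] roll -0.004 pos [552.7 -35.9 212.9] [-3.141e+00 -1.000e-03  2.970e+00] F [-0.4  0.6  0.2] gap 47.1 t 3.25 q [-0.13  0.31  1.51 -0.    1.32 -1.53]
```

View pics/wrist1.png

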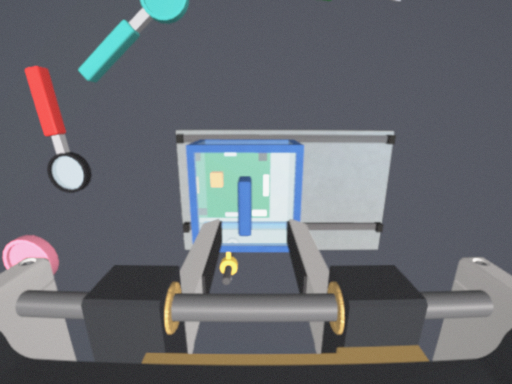

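View pics/side1.png

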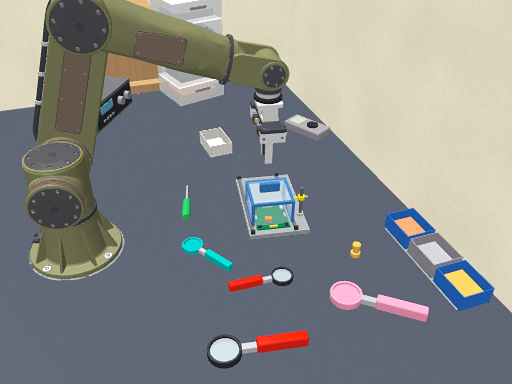

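```bash
python3 - <<'E'
from h import *
c=cams.camera('wrist')
yaw=-0.168;org=np.array([570.5,7.8]);R=np.array([[np.cos(yaw),-np.sin(yaw)],[np.sin(yaw),np.cos(yaw)]])
inv=lambda p:(R.T@(np.array(p)[:2]-org)).round(1)
# fin top corners: top edge row 177 (jig -x end), z=128
for p,z in [((245,178),128),((245,234),128),((217,180),32),((229,254),83)]: q=atz(c,p,z); print(p,q.round(1),inv(q))
E
python3 go.py 558 -51 210 2.974
```

```text
(245, 178) [530. -38. 128.] [-32.3 -51.9]
(245, 234) [589.2 -48.6 128. ] [ 27.9 -52.4]
(217, 180) [547.2 -82.8  32. ] [ -7.9 -93.2]
(229, 254) [633.1 -78.4  83. ] [ 76.2 -74.5]
shift [-0.91 -1.71  0.36] roll -0.0 pos [551.9 -32.6 213.6] [3.141 0.    2.974] F [0.7 0.6 0.5] gap 46.6 t 3.45 q [-0.13  0.31  1.51  0.    1.32 -1.53]
```

```bash
python3 -m pendant '[[[-1,0,3,0],[-1,0,6,0],[-1,0,8.5,0],[-1,0,10,0],[-1,0,10,0]]]'; python3 -m pendant '[[[0,2,0,0],[0,4,0,0],[0,6,0,0],[0,8,0,0],[0,10,0,0]]]'; python3 - <<'E'
from h import *
for n in ["side","wrist"]: shot(n,n+'2.png')
E
```

```text
clock: 3.95
eef_pos: [560.9, -34.1, 111.8]
eef_rot: [-3.142, -0.003, 2.974]
wrist_force: [-0.9, -0.7, -0.2]
finger_gap: 46.9
clock: 4.45
eef_pos: [579.0, 64.5, 114.7]
eef_rot: [-3.141, 0.001, 2.974]
wrist_force: [1.1, -3.1, -1.2]
finger_gap: 46.9
```

View pics/side2.png

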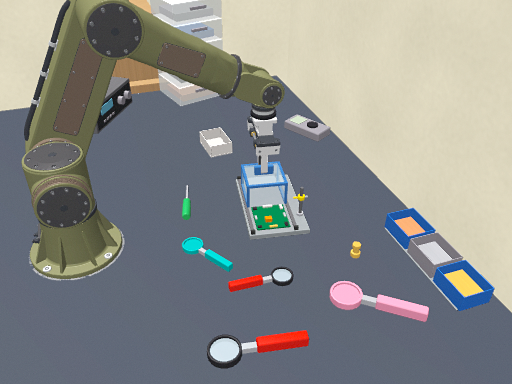

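```bash
python3 -m pendant '[[[0,1,0,0],[0,2,0,0],[0,2.7,0,0],[0,3.1,0,0],[0,3.4,0,0]]]';python3 -m pendant '[[[0,0.1,0,0],[0,0.2,0,0],[0,0.3,0,0],[0,0.4,0,0],[0,0.5,0,0]]]'
```

```text
clock: 5.05
eef_pos: [584.6, 96.9, 113.5]
eef_rot: [-3.141, 0.0, 2.973]
wrist_force: [-2.1, -14.1, 3.5]
finger_gap: 46.9
clock: 5.55
eef_pos: [584.7, 97.3, 113.3]
eef_rot: [-3.134, -0.002, 2.971]
wrist_force: [-9.3, -35.3, 7.0]
finger_gap: 47.5
```

At the stop: the force rose to 35 N with no further travel. Back off and rise.

```bash
python3 -m pendant '[[[0,-0.5,0,0],[0,-1,0,0],[0,-1.5,-1,0],[0,-1.5,-5,0],[0,-1.5,-10,0]]]' ; python3 - <<'E'
from h import *
t=shot('top','top3.png'); cv2.imwrite('pics/top3c.png',cv2.resize(t['frame'][130:250,180:380,::-1],None,fx=4,fy=4,interpolation=2))
t=shot('side','side3.png'); cv2.imwrite('pics/side3c.png',cv2.resize(t['frame'][150:300,220:320,::-1],None,fx=4,fy=4,interpolation=2))
E
```

```text
clock: 6.05
eef_pos: [581.9, 86.8, 213.7]
eef_rot: [-3.141, -0.003, 2.973]
wrist_force: [-0.0, 1.1, 1.1]
finger_gap: 47.1
```

View pics/top3c.png

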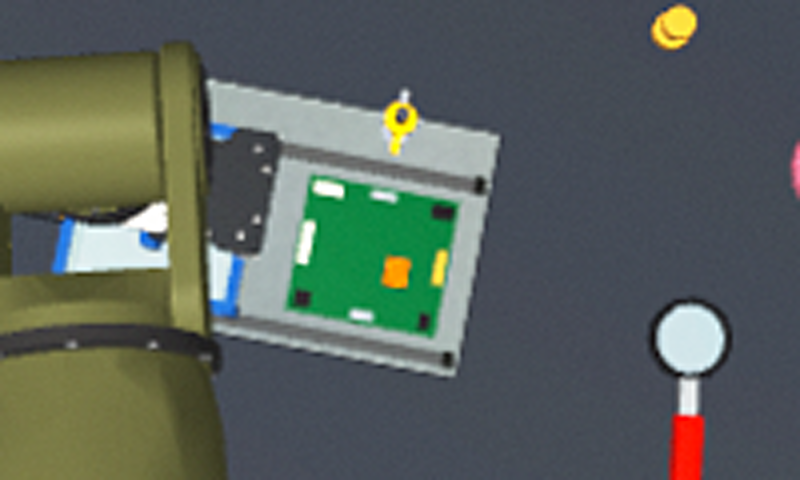

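View pics/side3c.png

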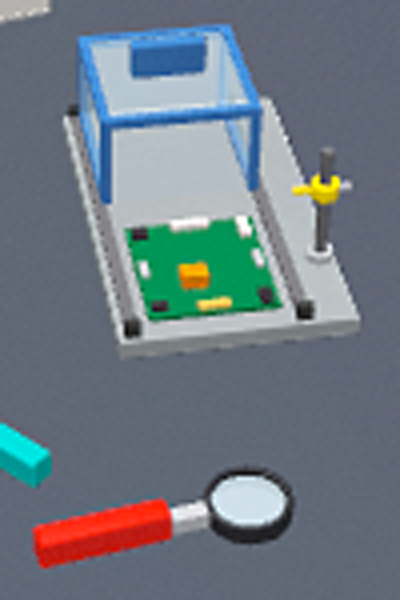

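The board is uncovered: the guard sits at the far end of its track, the relay is at top-crop (397,272), and the pointer tip at side-crop (295,190). Next, the loupe.

```bash
python3 - <<'E'
from h import *
yaw=-0.168;org=np.array([570.5,7.8]);R=np.array([[np.cos(yaw),-np.sin(yaw)],[np.sin(yaw),np.cos(yaw)]])
inv=lambda p:(R.T@(np.array(p)[:2]-org)).round(1)
c=cams.camera('top');s=cams.camera('side')
T=lambda u,v:(180+u/4-3/8,130+v/4-3/8);S=lambda u,v:(220+u/4-3/8,150+v/4-3/8)
for q in (atz(c,T(397,272),32),atz(s,S(195,270),32)): print('relay',q.round(1),inv(q))
q=tri([ray(c,T(395,152)),ray(s,S(294,190))]);print('tip',q.round(1),inv(q))
q=tri([ray(c,T(691,339)),ray(s,S(249,499))]);print('lens top tri',q.round(1))
q=atz(c,T(691,339),14);print(q.round(1))
# side base plate front corners check bias
for n,l in (('fr',(105,-150)),('fl',(-75,-150))):
    w=R@l+org; p=proj(s,[[*w,16]])[0]; print(n,(p-[220,150])*4)
w=R@[92,-75]+org
print('posttop',(proj(c,[[*w,116]])[0]-[180,130])*4,(proj(s,[[*w,116]])[0]-[220,150])*4)
E
python3 go.py 422 -296 210 3.109
```

```text
relay [545.6 -83.1  32. ] [ -9.4 -93.8]
relay [546.1 -82.6  32. ] [ -9.  -93.2]
tip [625.2 -77.9  83.8] [ 68.3 -75.4]
lens top tri [ 502.3 -299.3   12. ]
[ 501.8 -298.7   14. ]
fr [359.75467642 317.12760664]
fl [118.41991997 343.23503324]
posttop [401.69445225 110.08689414] [326.09257704 149.74864063]
shift [  9.46 -40.47   0.43] roll -0.136 pos [583.1  87.1 214.8] [3.141e+00 2.000e-03 2.973e+00] F [-0.5 -0.9 -1.3] gap 47.0 t 6.25 q [ 0.09  0.39  1.4   0.    1.35 -1.32]
```

```bash
python3 -m pendant '[[[1,-4.2,0,-0.03],[2,-8.4,0,-0.06],[3,-12.6,0,-0.09],[4,-16.8,0,-0.12],[5,-21,0,-0.136]]]' 1; python3 go.py 422 -296 210 3.109
```

```text
clock: 6.75
eef_pos: [496.9, -112.8, 212.3]
eef_rot: [3.141, -0.002, 3.11]
wrist_force: [1.0, -0.6, 0.4]
finger_gap: 84.1
shift [  6.91 -18.54   0.23] roll 0.001 pos [ 496.9 -112.8  212.3] [ 3.141e+00 -2.000e-03  3.110e+00] F [ 1.  -0.6  0.4] gap 84.1 t 6.75 q [-0.3   0.21  1.63  0.    1.3  -1.83]
```

```bash
python3 -m pendant '[[[1.7,-4.6,0,0],[3.4,-9.2,0,0],[5.1,-13.8,0,0],[6.9,-18.5,0,0],[6.9,-18.5,0,0]]]' 1; python3 - <<'E'
from h import *
c=shot('wrist','wrist4.png'); shot('top','top4.png')
from h import models
for r in models.regions_of('wrist','loupe_grip'): print(r['score'],r['point'])
np.save('w4.npy',c['pose'])
E
python3 go.py 422 -296 210 3.109
```

```text
clock: 7.25
eef_pos: [420.6, -298.1, 212.1]
eef_rot: [3.141, -0.002, 3.104]
wrist_force: [1.0, 0.2, 0.1]
finger_gap: 94.0
0.82 [377.7, 103.5]
0.71 [111.7, 105.5]
0.7 [160.4, 328.1]
0.56 [253.1, 208.4]
shift [ 0.1  -0.23  0.26] roll -0.001 pos [ 423.1 -293.8  212.6] [ 3.140e+00 -1.000e-03  3.108e+00] F [ 0.1 -0.1  1.2] gap 93.9 t 7.4 q [-0.68  0.22  1.62  0.    1.3  -2.22]
```

View pics/wrist4.png

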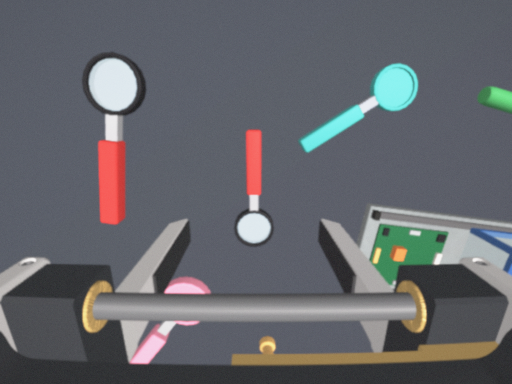

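The small black-ringed loupe with the red handle shows its lens at (254,228) and its handle at columns 247–261, rows 131–194. It is smaller than the red one at left (114,85).

```bash
python3 - <<'E'
from h import *
c=cams.camera('wrist')
a=atz(c,(254,131),22);b=atz(c,(254,194),22);l=atz(c,(254,227.5),14)
print(a.round(1),b.round(1),l.round(1),np.linalg.norm(a-b),np.linalg.norm((l-b)[:2]))
for L in (l,np.array([502,-299,14])):
  d=(L-a)[:2];d/=np.linalg.norm(d);print('yaw',np.arctan2(d[1],d[0]),'grip',L[:2]-80*d)
E
python3 go.py 422 -296 27 3.109
```

```text
[ 362.  -291.4   22. ] [ 449.1 -294.2   22. ] [ 503.6 -295.9   14. ] 87.11416788485461 54.60697466299339
yaw -0.03201734146746223 grip [ 423.68288648 -293.33973147]
yaw -0.054486848338067474 grip [ 422.11872329 -294.64320863]
shift [ 0.12 -0.29 18.58] roll 0.001 pos [ 423.5 -293.3  212.8] [ 3.141e+00 -1.000e-03  3.110e+00] F [0.7 0.1 0.2] gap 93.9 t 7.45 q [-0.68  0.22  1.62  0.    1.3  -2.22]
```

```bash
python3 -m pendant '[[[0,-0.1,4,0],[0,-0.1,8,0],[0,-0.1,12,0],[0,-0.1,15,0],[0,-0.1,16,0]]]'; python3 - <<'E'
from h import *
shot('wrist','wrist5.png')
E
python3 go.py 423 -294.5 11 3.11
```

```text
clock: 7.95
eef_pos: [422.7, -293.1, 50.6]
eef_rot: [3.139, -0.004, 3.111]
wrist_force: [0.7, 0.1, 0.4]
finger_gap: 93.7
shift [-0.04 -0.12  3.99] roll 0.001 pos [ 422.8 -293.4   50.9] [ 3.139e+00 -3.000e-03  3.111e+00] F [-0.5  0.2 -0.8] gap 94.1 t 8.0 q [-0.68  0.42  1.77  0.    0.95 -2.22]
```

View pics/wrist5.png

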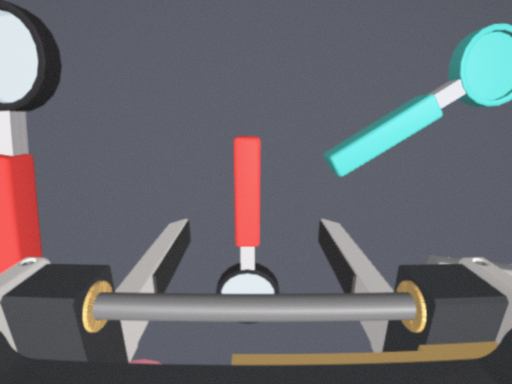

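```bash
python3 -m pendant '[[[0,-0.2,1.5,0],[0,-0.2,3,0],[0,-0.2,3.7,0],[0,-0.2,3.95,0],[0,-0.2,3.95,0]]]';python3 -m pendant '[[[0,0,0,0],[0,0,0,0],[0,0,0,0],[0,0,0,0],[0,0,0,0]]]' -1 40;python3 -m pendant '[[[0,0,0,0],[0,0,0,0],[0,0,0,0],[0,0,0,0],[0,0,0,0]]]'
```

```text
clock: 8.5
eef_pos: [423.6, -297.3, 14.7]
eef_rot: [-3.141, 0.001, 3.109]
wrist_force: [-1.0, 0.1, 0.1]
finger_gap: 94.0
clock: 9.0
eef_pos: [423.2, -297.3, 14.0]
eef_rot: [-3.142, 0.0, 3.109]
wrist_force: [-0.2, 0.0, -0.5]
finger_gap: 57.2
clock: 9.5
eef_pos: [423.2, -297.3, 14.0]
eef_rot: [-3.141, 0.0, 3.109]
wrist_force: [0.6, -0.2, -0.0]
finger_gap: 19.3
```

```bash
python3 -m pendant '[[[0,0,-1,0],[0,0,-3,0],[0,0,-6,0],[0,0,-8,0],[0,0,-9,0]]]'; python3 - <<'E'
from h import *
shot('wrist','wrist6.png')
t=shot('side','side6.png'); cv2.imwrite('pics/side6c.png',cv2.resize(t['frame'][150:300,180:380,::-1],None,fx=4,fy=4,interpolation=2))
E
python3 go.py 466 -80 92 3.11
```

```text
clock: 10.0
eef_pos: [423.6, -297.7, 106.3]
eef_rot: [-3.14, 0.002, 3.109]
wrist_force: [-0.5, 0.3, -2.0]
finger_gap: 19.6
shift [-3.53 21.89  1.3 ] roll -0.001 pos [ 423.5 -297.6  105.2] [-3.140e+00  2.000e-03  3.109e+00] F [-0.2  0.2 -2. ] gap 19.6 t 10.1 q [-0.68  0.35  1.73 -0.    1.06 -2.22]
```

View pics/side6c.png

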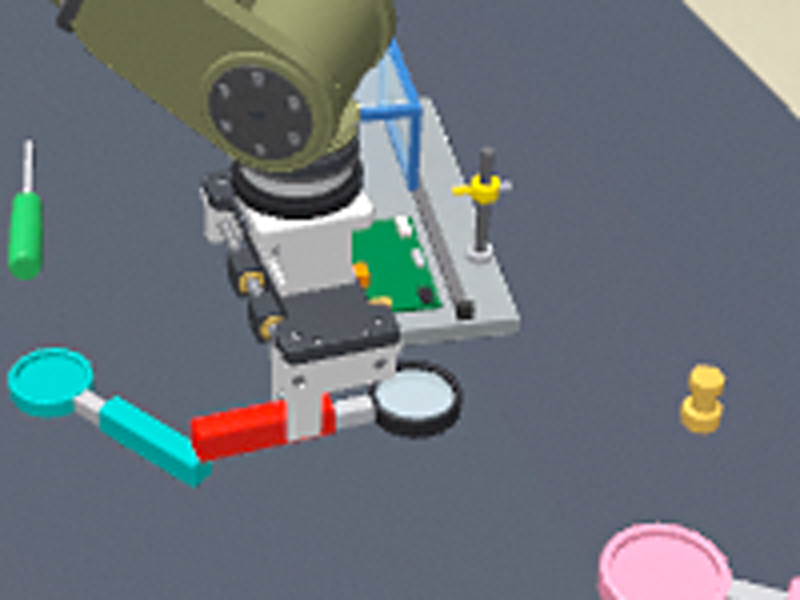

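View pics/wrist6.png

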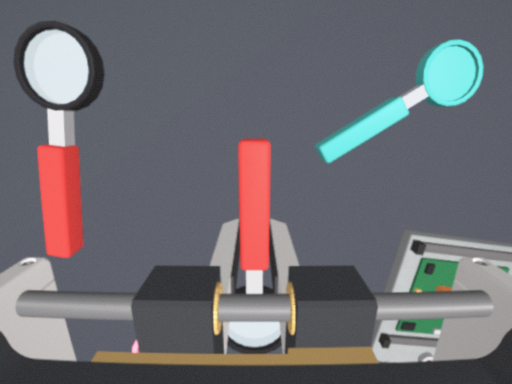

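```bash
python3 -m pendant '[[[-0.4,2,0,0],[-1,6,0,0],[-1.7,10,0,0],[-2.3,14,0,0],[-2.7,17,0,0]]]'; python3 -m pendant '[[[-0.4,2,0,0],[-0.7,4,0.5,0],[-0.8,4.6,1.1,0],[-0.8,4.8,1.4,0],[-0.8,4.8,1.4,0]]]'; python3 go.py 466.3 -80.4 90.5 3.11;  python3 - <<'E'
from h import *
t=shot('side','side7.png'); cv2.imwrite('pics/side7c.png',cv2.resize(t['frame'][150:300,200:350,::-1],None,fx=4,fy=4,interpolation=2))
t=shot('top','top7.png'); cv2.imwrite('pics/top7c.png',cv2.resize(t['frame'][130:280,180:380,::-1],None,fx=4,fy=4,interpolation=2))
t=shot('wrist','wrist7.png')
E
```

```text
clock: 10.6
eef_pos: [455.3, -126.1, 102.8]
eef_rot: [3.141, -0.002, 3.109]
wrist_force: [0.9, -0.4, -0.8]
finger_gap: 19.6
clock: 11.1
eef_pos: [464.8, -80.9, 89.1]
eef_rot: [3.141, -0.002, 3.109]
wrist_force: [-0.1, -0.2, -1.2]
finger_gap: 19.5
shift [-0.15  0.05 -0.14] roll -0.001 pos [464.8 -80.9  89.1] [ 3.141e+00 -2.000e-03  3.109e+00] F [-0.1 -0.2 -1.2] gap 19.5 t 11.1 q [-0.25  0.28  1.86 -0.    1.   -1.79]
```

View pics/side7c.png

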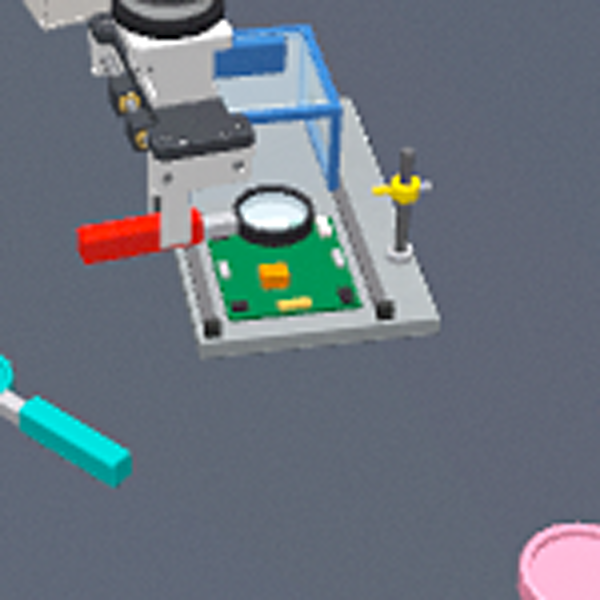

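View pics/top7c.png

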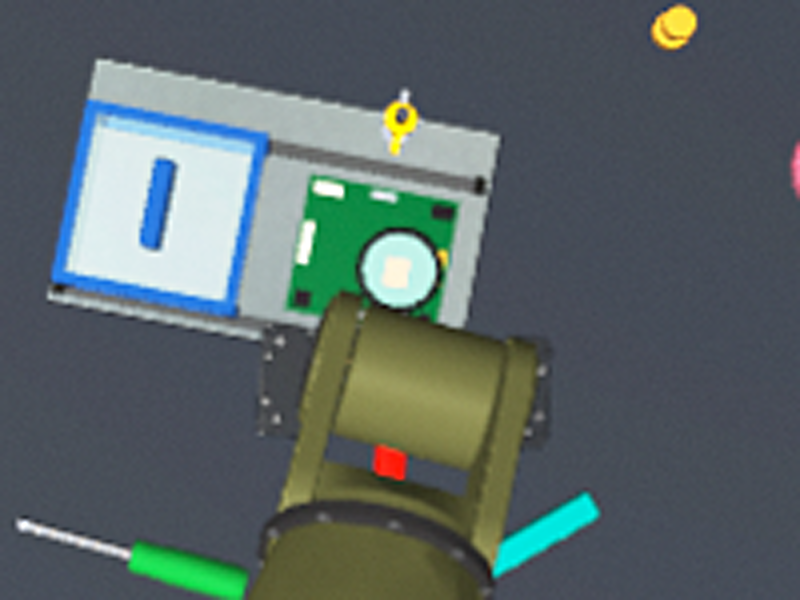

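View pics/wrist7.png

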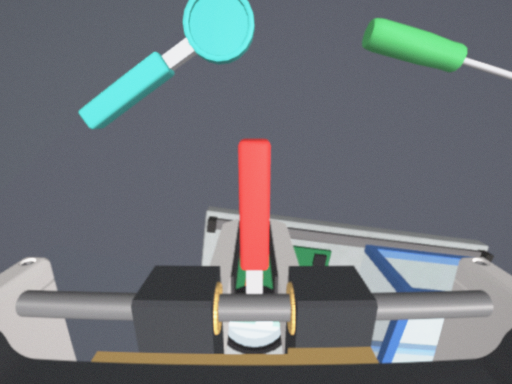

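```bash
python3 - <<'E'
from h import *
c=cams.camera('top');s=cams.camera('side')
T=lambda u,v:(180+u/4-3/8,130+v/4-3/8);S=lambda u,v:(200+u/4-3/8,150+v/4-3/8)
q=tri([ray(c,T(400,269.5)),ray(s,S(275,215))]);print('lens',q.round(1), atz(c,T(400,269.5),83).round(1))
q=tri([ray(c,T(395,152)),ray(s,S(374,190))]);print('tip',q.round(1))
q=tri([ray(c,T(395,152)),ray(s,S(374,187))]);print('tip alt',q.round(1))
yaw=-0.168;org=np.array([570.5,7.8]);R=np.array([[np.cos(yaw),-np.sin(yaw)],[np.sin(yaw),np.cos(yaw)]])
for x in (68,92):
  for z in (80,84,88): print(x,z,((proj(s,[[*(R@[x,-75]+org),z]])[0]-[200,150]+3/8)*4).round(1))
for r in models.regions_of('side','pointer_tip'): 
  v,u=np.nonzero(r['pixels']);print(r['score'],r['point'],u.min(),u.max(),v.min(),v.max(),((np.array(r['point'])-[200,150]+.375)*4))
for x in ([545.8,-82.9,32],): print(((proj(s,[x])[0]-[200,150]+.375)*4),((proj(c,[x])[0]-[180,130]+.375)*4))
# fin
q=atz(c,T(157,204),128)[:2];print('fin',(R.T@(q-org)).round(1))
E
python3 go.py 466.3 -80.4 90.5 3.11
```

```text
lens [544.5 -82.7  83.5] [544.3 -82.6  83. ]
tip [625.2 -77.9  83.8]
tip alt [625.  -77.8  86.6]
68 80 [373.2 193.9]
68 84 [373.5 189.6]
68 88 [373.8 185.2]
92 80 [404.6 190.9]
92 84 [404.9 186.5]
92 88 [405.2 182.2]
0.45 [302.7, 198.8] 296 304 195 199 [412.3 196.7]
[274.78666897 270.28950472] [396.75952392 271.67084173]
fin [-0.9 74.2]
shift [-0.1   0.07 -0.04] roll -0.002 pos [465.3 -81.   90.1] [-3.142  0.     3.108] F [-0.4 -0.1 -1.4] gap 19.5 t 11.4 q [-0.25  0.28  1.86 -0.    1.   -1.79]
```

```bash
python3 - <<'E'
import cv2
t=cv2.imread('pics/side7.png')
cv2.imwrite('pics/side7d.png',cv2.resize(t[180:220,255:315],None,fx=12,fy=12,interpolation=0))
E
```

```text
(no output)
```

View pics/side7d.png

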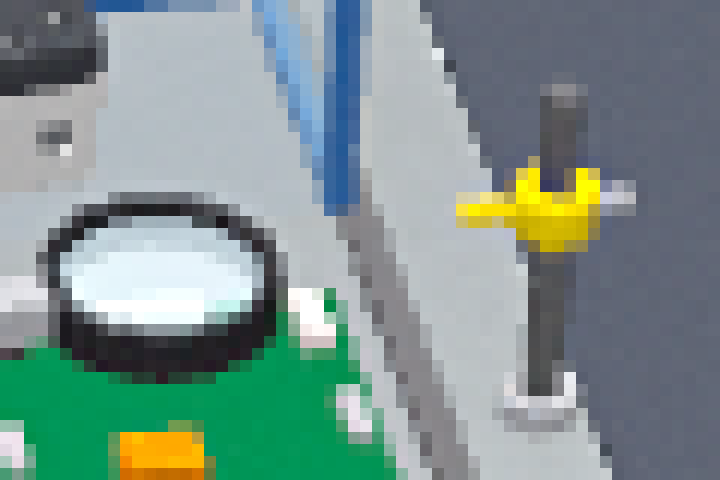

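```bash
python3 -m pendant '[[[-0.1,0,-0.05,0],[-0.1,0,-0.05,0],[-0.1,0,-0.05,0],[-0.1,0,-0.05,0],[-0.1,0,-0.05,0]]]'; python3 -m pendant '[[[0,0,0,0],[0,0,0,0],[0,0,0,0],[0,0,0,0],[0,0,0,0]]]'; python3 go.py 466.3 -80.4 90.5 3.11; python3 - <<'E'
from h import *
t=shot('top','top8.png'); cv2.imwrite('pics/top8c.png',cv2.resize(t['frame'][180:220,255:315,::-1],None,fx=12,fy=12,interpolation=0))
E
```

```text
clock: 11.9
eef_pos: [466.3, -80.6, 90.5]
eef_rot: [-3.142, 0.0, 3.109]
wrist_force: [-0.2, -0.9, -1.5]
finger_gap: 19.4
clock: 12.4
eef_pos: [466.3, -80.6, 90.5]
eef_rot: [3.142, -0.0, 3.109]
wrist_force: [-0.0, -1.1, -1.4]
finger_gap: 19.8
shift [-0.    0.02 -0.  ] roll -0.001 pos [466.3 -80.6  90.5] [ 3.142 -0.     3.109] F [-0.  -1.1 -1.4] gap 19.8 t 12.4 q [-0.25  0.28  1.86  0.    1.   -1.79]
```

View pics/top8c.png

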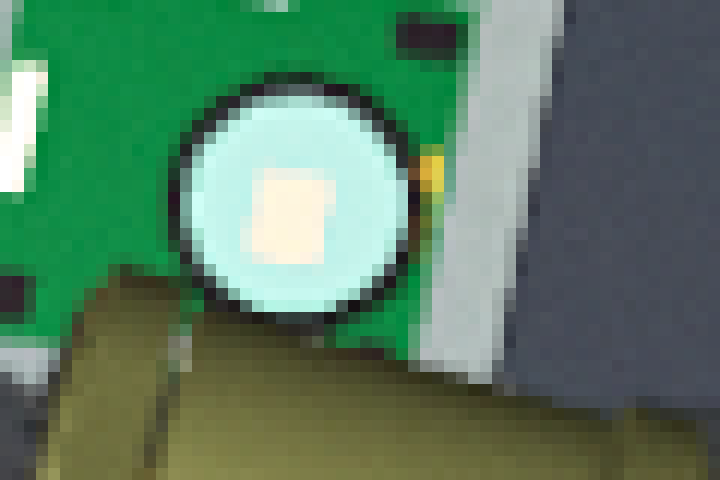

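```bash
python3 - <<'E'
from h import *
c=cams.camera('top')
P=lambda u,v:(255+u/12-.5,180+v/12-.5)
print(atz(c,P(296,200),84+7),atz(c,P(296,200),84),atz(c,P(288,217),32))
E
```

```text
[546.11929577 -80.96479802  91.        ] [546.55045571 -81.30628524  84.        ] [545.66706159 -82.00242463  32.        ]
```

Lens and relay agree to about 1 mm sideways and the height to about 1 mm, so I am handing in.

```bash
python3 -c "
from cell import manip; print(manip.sign_off())"
```

```text
the job is handed in; nothing more can be done
None
```

I slid the guard open, picked up the small red-handled loupe, and handed the job in at about 12.5 s while holding it over the relay. Sign-off gives no verdict, so these are my own last checks.

- **Guard:** I pushed it by the fin until it hit its stop, where the force reached 35 N with no further travel. The fin then measured jig y +74 mm, where fully open is +75 mm. It had started about 22 mm open.
- **Sideways:** the lens is at (546.5, -81.3) mm and the relay at (545.7, -82.0) mm, about 1 mm apart.
- **Height:** from the gripper position the lens is at about 83.5 mm, and the pointer tip measures about 84 mm.
- **Hold:** tool tilt reads 0.000 rad, and the pose did not change over the last 0.5 s of holding. The finger gap is 19.4–19.8 mm on the 20 mm handle, with a 40 N grip commanded.
- **Bystanders:** no move went near the tub, the screwdriver or the adapter. I did not re-measure their positions at the end.

**Disagreements:**
- The first side-camera estimate of the lens was about 7 mm off the top camera in y; later top and side measurements agreed.
- The network's pointer-tip region in the last side picture did not sit on the tip, so I read the tip from the enlarged picture instead.

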